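# Show the vial carrier to the code reader

## Task

Take the carrier that holds the three vials by its handle bar, lift it straight up out of the analyser, bring it over the white reader and hold it there in the air, level, centred over the glass window and lined up with its long side, its underside about 10 cm above the glass. Keep it still there for at least three seconds and finish while still holding it: do not put it down or let go. Keep it upright with all vials in it throughout, and leave the empty carrier and everything else on the table where it is.

Things in the scene. Friction and masses are not known exactly. Their poses are not given: they have to be found in the camera images.
- carrier: the vial carrier with the three capped vials: a grey plastic block 120 x 40 x 30 mm (its x, y, z) with four 13 mm wells in a row along x, 3 filled, and an aluminium arch handle over it: two posts at the ends and a level bar along x. Origin: centre of the block's underside, z up. Stands loose in one of the analyser's two wells with 2 mm of play all round. About 0.15 to 0.28 kg without the vials
- carrier_bar (a point): centre of the carrier's handle bar, 92 mm above the block's underside; the bar is 116 mm long (along the carrier's x), 12 mm wide (y), 14 mm high, the gap under it is 55 mm, and the vials end 35 mm below the bar. Take it at its middle, closing across the width (y). Axes as the carrier
- carrier_base (a point): centre of the underside of the carrier (same as its origin and axes)
- spare: the other carrier, the same shape and size but with no vials in it, standing in the analyser's other well; leave it alone. Origin: centre of underside
- analyser: black bench analyser, fixed, 200 x 240 x 60 mm (its x, y, z), with two open wells side by side 110 mm apart along its y, each 124 x 44 mm (x, y) and 22 mm deep, so a carrier's underside stands 38 mm above the table. It may be on the left or the right of the table. Origin: centre of underside
- reader: white flat code reader, fixed, 190 x 120 x 50 mm (its x, y, z), glass window in its top; on the other side of the table from the analyser. Origin: centre of underside
- window (a point): centre of the reader's glass window, 150 x 70 mm (long side along its x), on the top face 50 mm above the table, z up
- vial0_mid (a point): capped vial, 13 mm diameter, 46 mm tall, 12 g, standing loose in a well of the carrier with its foot 4 mm above the carrier's underside; this point is half-way up it (27 mm above the carrier's underside)
- vial1_mid (a point): capped vial, 13 mm diameter, 46 mm tall, 12 g, standing loose in a well of the carrier with its foot 4 mm above the carrier's underside; this point is half-way up it (27 mm above the carrier's underside)
- vial2_mid (a point): capped vial, 13 mm diameter, 46 mm tall, 12 g, standing loose in a well of the carrier with its foot 4 mm above the carrier's underside; this point is half-way up it (27 mm above the carrier's underside)
- reagent: small reagent bottle with cap, 40 mm diameter, 100 mm high, standing between analyser and reader; bystander, origin: centre of its underside
- tipbox: open clear divided box, 85 x 120 x 50 mm, at the far side; bystander, origin: centre of its underside
- beaker: glass beaker, 66 mm diameter, 80 mm high, at the far side; bystander, origin: centre of its underside
- marker: white marker pen, about 150 mm long, 14 mm thick, lying between analyser and reader, nearer the robot; bystander, origin: centre of its underside
- tape: roll of paper tape lying flat, 90 mm outside diameter, 20 mm high, at the far side; bystander, origin: centre of its underside
- jar: jar with lid, 64 mm diameter, 75 mm high, at the far side; bystander, origin: centre of its underside
There are look-alikes about, which are no part of the job. There is more than one size of the reader; the one meant has the size given above.

How it is judged:
By the outcome, as a careful person would: the job done as asked, in the order asked, and still so for the second after the job is handed in, while the arm keeps its last pose, push and grip.
It also fails if it takes over 51 s, if anything falls off the work surface, if the arm or the gripper's body presses on something with over 40 N, if the wrist force passes 120 N, or if a joint passes its speed limit or range.

## Robot

A 6-joint arm with a two-finger parallel gripper is mounted at the origin on the work surface. World frame = base frame: x ahead of the robot, y to its left, z up, the work surface at z = 0. Lengths are in m, angles in rad, forces in N, time in s.
With the tool pointing down it reaches from about 0.2 to 0.875 m from the base axis. Payload 3.4 kg.
Tool frame: the origin (TCP) lies on the centre line of the jaws, within the pads' length; the fingertips stand 22 mm ahead of it and the grasp point (between the pads) lies 3 mm ahead of it; x points along the fingers, y is the direction in which the jaws open and shut, and the axes are right-handed (so a half turn about x gives the same grasp; the last joint's range is limited). The gripper opens to 94 mm and grips with 3 to 60 N. Pads are 16 mm wide; open, the fingers measure 119 mm over their backs; the gripper's body (75 mm by 177 mm) begins 78 mm behind the grasp point.
Start: joints at [1.048, 0.276, 1.505, -0, 1.361, -0.121], TCP at [0.225, 0.529, 0.227] pointing down, gripper open.
Joint ranges: [-2.89, 2.89], [-0.75, 2.08], [0.22, 2.7], [-1.18, 4.32], [0.11, 2.71], [-2.7, 2.7]. Speed limits (rad/s): [2.57, 2.57, 3.14, 3.14, 3.14, 3.14].

## Interface

Orientations are given as a unit quaternion [w, x, y, z].
In Python, from plant import state, capture, job_done gives the robot as it stands.
- The arm moves only by the tool jog_arm, never from a script. Its argument "rows" is a list of rows, each an object of numbers: "grip": the gripper's target within -1 to 1 (fully open at 1, half-way at 0, shut at -1); "tx", "ty", "tz": the shift along the tool's x, y, z in m; "ax", "ay", "az": the turn, a rotation vector about the tool's x, y, z in degrees. In form: [{"grip": .., "tx": .., "ty": .., "tz": .., "ax": .., "ay": .., "az": ..}, ...]. A call has 1 to 10 rows; each row is the pose to reach, as a shift and turn from the pose commanded when the call began, along the tool's axes at that moment; what a row does not reach only later rows make up. A row lasts 1/8 s, in which the tool goes at most 62.5 mm and 10.7 degrees, less where a joint would pass 70% of its speed; a pose out of reach is approached as far as the arm can. A call with a gripper value outside its range is refused whole. The fingers move at their own pace and stop on an object; the grip force is fixed at half the most. Time passes only in rows, so rows that repeat a pose let the fingers close. It gives the time, the measured TCP pose, the force and the opening at its end, in the units of the state.
- state(): the state, without advancing time (a new reading comes with each control period).
- capture(name): name is "side" or "top" or "wrist"; returns a dict with "color" (400x640x3 uint8, red, green, blue), "intrinsics" (3x3 intrinsics, pixels), "distortion" ([k1, k2, p1, p2, k3] as OpenCV has them; the pictures are not rectified), "world_to_cam" (4x4, takes a point from world to camera coordinates); the wrist camera has in their place "hand_eye" (4x4, takes a point from camera to tool coordinates, whose origin is the TCP and whose axes are the tool frame's). Camera axes: x right, y up, looking along -z (the intrinsics and any distortion apply to the point x, -y, -z); pixel columns grow to the right and rows downward; lengths in m; the calibration is good to about 2 mm. A picture is of the moment at which its call begins: read the wrist's pose just before it. There is no depth.
- job_done(): hands the job in, once; it reports no verdict.
The state is a dict: "time_s": time; "joint_positions": joint angles; "joint_velocities": joint speeds; "joint_efforts": joint torques, N m; "position": TCP position; "ee_rot": TCP orientation; "wrist_force": force on the tool from outside, world axes, zero at the start; "torque": the same for the moment, N m; "width": finger opening in m.
Only numpy, scipy, OpenCV 4.12 (cv2) and the standard library are available. Lean on these libraries where they do the work, as an engineer would, in place of code of your own. Each camera call takes 0.05 s, during which the arm holds its last target.

## Working session

There is one attempt and no reset: what is moved stays moved. The work goes in short steps, Python scripts to look and compute and a tool call to move; the robot and the scene stay as the last step left them, time stands still between calls to the robot, and variables do not carry over. Pictures are saved under pics/ and viewed, and the job is handed in when it is done.

Besides the shell and the picture viewer there is one more tool, called after "Request:" as name([rows], argument=value, ...), one row to a line, values as JSON. jog_arm: Moves the arm, as the interface text tells. Its arguments: {"type":"object","properties":{"rows":{"type":"array","items":{"type":"object","properties":{"grip":{"type":"number"},"tx":{"type":"number"},"ty":{"type":"number"},"tz":{"type":"number"},"ax":{"type":"number"},"ay":{"type":"number"},"az":{"type":"number"}}}}},"required":["rows"]}

```bash
mkdir -p pics; python3 - <<'E'
from plant import state,capture
import cv2,json
s=state();print(s)
for n in ['side','top','wrist']:
    c=capture(n);cv2.imwrite(f'pics/{n}0.png',c['color'][:,:,::-1])
    print(n,{k:(v.tolist() if hasattr(v,'tolist') else v) for k,v in c.items() if k!='color'})
E
```

```text
{'time_s': 0.0, 'joint_positions': array([ 1.04801942e+00,  2.76580637e-01,  1.50612417e+00, -4.65910104e-05,
        1.36067303e+00, -1.20982477e-01]), 'joint_velocities': array([-2.57361234e-03,  1.90749199e-03,  4.24802593e-04,  3.44261502e-04,
        5.87992122e-05,  1.90909766e-03]), 'joint_efforts': array([-1.01693386e-03, -4.04570925e+01, -2.37221467e+01,  7.04255886e-02,
        3.44145996e-02, -1.38754071e-04]), 'position': array([0.22461295, 0.5287448 , 0.22661646]), 'ee_rot': array([ 0.69270143,  0.14049488,  0.6930702 , -0.14170256]), 'wrist_force': array([ 0.57528339, -0.47116906,  0.00135177]), 'torque': array([-0.02911411,  0.02689387,  0.00533206]), 'width': 0.09405582741547988}
side {'intrinsics': [[385.1217936832301, 0.0, 320.4900931857193], [0.0, 385.1217936832301, 203.615446938903], [0.0, 0.0, 1.0]], 'distortion': [0.019524807324031834, 0.0, 0.0, 0.0, 0.0], 'world_to_cam': [[0.9486399912764691, -0.31571078752390197, 0.02022042511962, -0.45560957449147127], [0.16612827127478513, 0.5515331371287286, 0.8174427173399947, -0.1838034012165875], [-0.26922771854738864, -
[... 373 characters left out ...]
883], [0.9877437888321704, 0.02382390113626531, 0.15425507887300866, -0.517882707841765], [-0.1539610327684445, -0.013730445710032268, 0.9879815156416024, -1.2814819010623333], [0.0, 0.0, 0.0, 1.0]]}
wrist {'intrinsics': [[299.31245112404105, 0.0, 319.7364565856635], [0.0, 299.31245112404105, 199.16164564855336], [0.0, 0.0, 1.0]], 'distortion': [0.002285332206253096, 0.0, 0.0, 0.0, 0.0], 'hand_eye': [[-0.00010509757410215896, 0.23886447849177725, -0.9710529078630831, -0.15760370068320015], [0.9999998912320668, -0.0004161541165700228, -0.00021059820432200364, 5.62556519189128e-05], [-0.0004544120952612603, -0.9710528243770266, -0.23886440877419376, -0.0695304086870713], [0.0, 0.0, 0.0, 1.0]]}
```

View pics/top0.png

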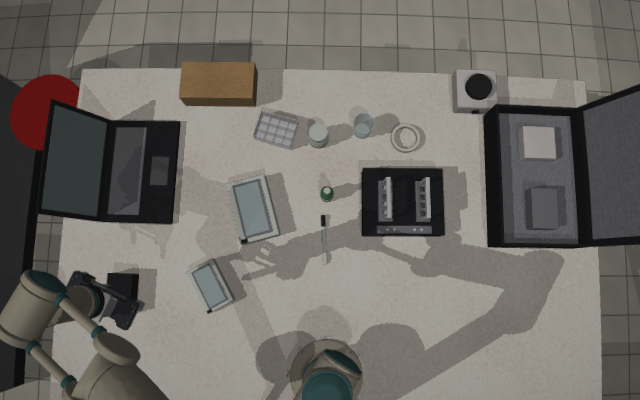

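View pics/side0.png

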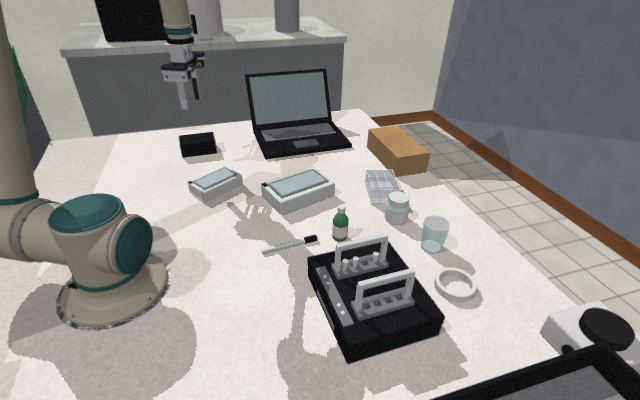

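View pics/wrist0.png

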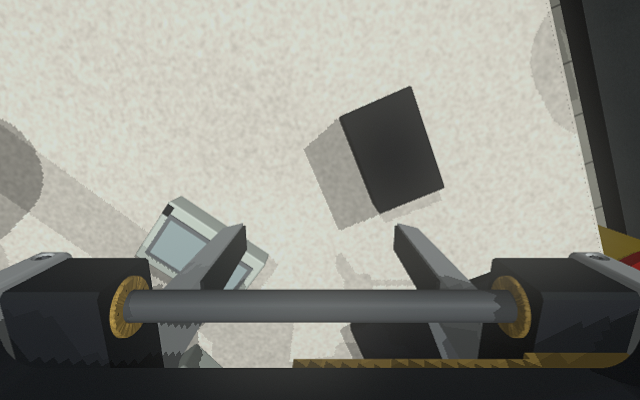

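The top view shows the analyser at about (403,202), the larger reader at (255,208) and a smaller look-alike at (212,285). In the side view the vials are in the carrier nearer the reader. I'll enlarge both.

```bash
python3 - <<'E'
import cv2
t=cv2.imread('pics/top0.png');s=cv2.imread('pics/side0.png')
cv2.imwrite('pics/t_an.png',cv2.resize(t[160:245,355:450],None,fx=7,fy=7,interpolation=cv2.INTER_CUBIC))
cv2.imwrite('pics/t_rd.png',cv2.resize(t[165:250,220:290],None,fx=7,fy=7,interpolation=cv2.INTER_CUBIC))
cv2.imwrite('pics/s_an.png',cv2.resize(s[225:365,300:450],None,fx=4,fy=4,interpolation=cv2.INTER_CUBIC))
cv2.imwrite('pics/s_rd.png',cv2.resize(s[160:220,255:345],None,fx=7,fy=7,interpolation=cv2.INTER_CUBIC))
E
```

```text
(no output)
```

View pics/t_an.png

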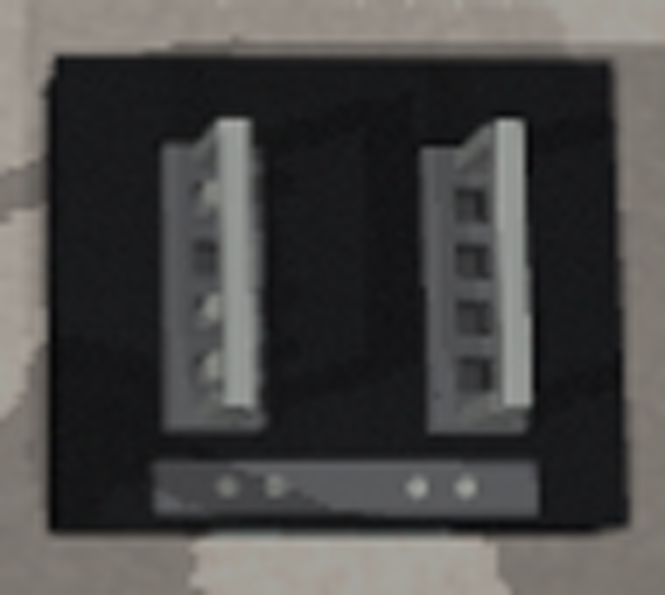

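View pics/t_rd.png

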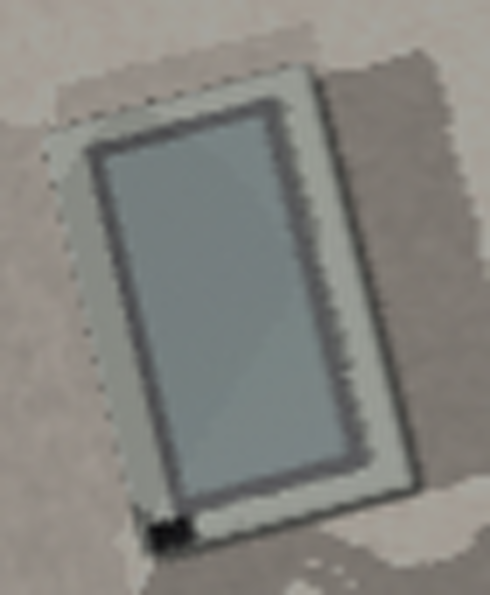

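View pics/s_an.png

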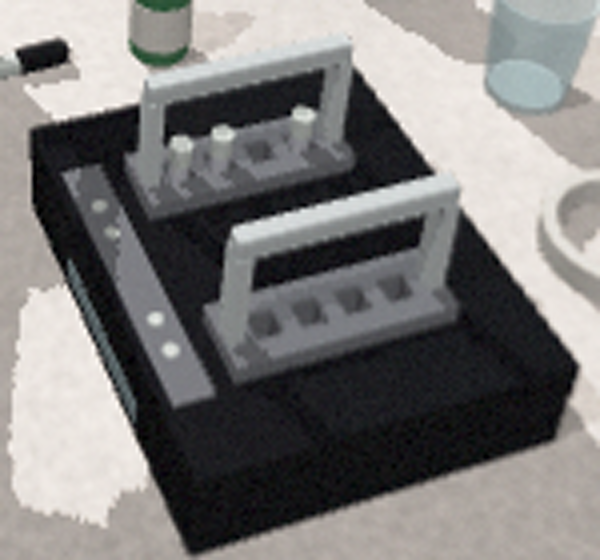

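View pics/s_rd.png

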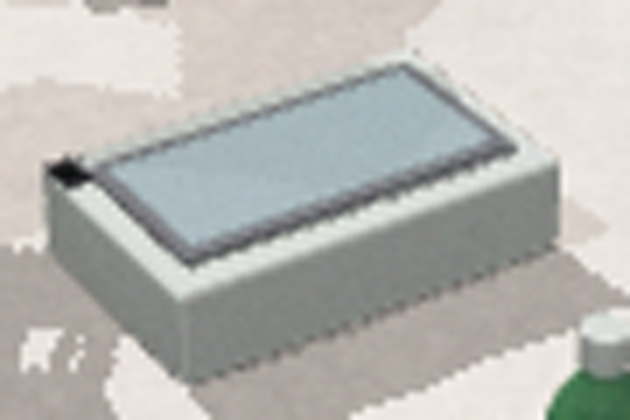

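```bash
cat > h.py <<'E'
import numpy as np,cv2
from scipy.spatial.transform import Rotation as R
def ray(c,px,W=None):
    K=np.array(c['intrinsics']);D=np.array(c['distortion'])
    p=cv2.undistortPoints(np.array(px,float).reshape(-1,1,2),K,D).reshape(-1,2)
    W=np.array(c['world_to_cam']) if W is None else W
    d=np.c_[p[:,0],-p[:,1],-np.ones(len(p))]@W[:3,:3]
    o=-W[:3,:3].T@W[:3,3]
    return o,d
def onz(c,px,z,W=None):
    o,d=ray(c,px,W); return o+d*((z-o[2])/d[:,2])[:,None]
def wristW(s,c):
    T=np.eye(4);q=s['ee_rot'];T[:3,:3]=R.from_quat([q[1],q[2],q[3],q[0]]).as_matrix();T[:3,3]=s['position']
    return np.linalg.inv(T@np.array(c['hand_eye']))
def proj(c,P,W=None):
    W=np.array(c['world_to_cam']) if W is None else W
    P=np.atleast_2d(P)@W[:3,:3].T+W[:3,3]; P=P*[1,-1,-1]
    return cv2.projectPoints(P,np.zeros(3),np.zeros(3),np.array(c['intrinsics']),np.array(c['distortion']))[0].reshape(-1,2)
def crop(px,f,ox,oy): return (np.array(px,float)+.5)/f-.5+[ox,oy]
E
python3 - <<'E'
from h import *
from plant import capture
np.set_printoptions(precision=4,suppress=True)
t=capture('top');s=capture('side')
def rep(n,P):
    e=P[0]+P[1]-P[2]-P[3]
    print(n,P[:,:2].tolist(),'c',P.mean(0)); return P
b=rep('bar top',onz(t,crop([(218,120),(250,120),(257,407),(226,407)],7,355,160),.137))
d=(b[0]+b[1]-b[2]-b[3])/2;print('len,ang',np.hypot(*d[:2]),np.degrees(np.arctan2(d[1],d[0])))
b=rep('bar side',onz(s,crop([(345,38),(351,48),(156,98),(145,80)],4,300,225),.137))
d=(b[0]+b[1]-b[2]-b[3])/2;print('len,ang',np.hypot(*d[:2]),np.degrees(np.arctan2(d[1],d[0])))
a=rep('an top',onz(t,crop([(55,58),(610,60),(630,528),(50,530)],7,355,160),.06))
d=(a[0]+a[1]-a[2]-a[3])/2;print('len,ang',np.hypot(*d[:2]),np.degrees(np.arctan2(d[1],d[0])))
for n,c,px in [('win t',t,crop([(88,148),(275,98),(368,462),(183,512)],7,220,165)),('rd t',t,crop([(45,130),(308,65),(420,488),(150,555)],7,220,165)),
 ('win s',s,crop([(405,62),(517,148),(190,265),(95,165)],7,255,160)),('rd s',s,crop([(412,52),(557,158),(183,300),(48,165)],7,255,160))]:
    w=rep(n,onz(c,px,.05)); d=(w[0]+w[1]-w[2]-w[3])/2;d2=(w[1]+w[2]-w[0]-w[3])/2
    print('  len,wid,ang',np.hypot(*d[:2]),np.hypot(*d2[:2]),np.degrees(np.arctan2(d[1],d[0])))
rep('reagent',onz(t,[(327,193)]*4,.1)); print(onz(t,[(323,217),(325,262)],.01))
from plant import state
x=state();q=x['ee_rot'];print(R.from_quat([q[1],q[2],q[3],q[0]]).as_matrix(),x['time_s'])
E
```

```text
bar top [[0.5709188970798229, -0.15181315949466734], [0.5712428494383597, -0.1646193137102214], [0.45614918437899354, -0.1673737885541849], [0.45586584494455495, -0.15514522854309523]] c [ 0.5135 -0.1597  0.137 ]
len,ang 0.1151135933024646 1.5149119338827954
bar side [[0.5707842605142672, -0.159234490738683], [0.5701259097475992, -0.16762592231778817], [0.45795619829502093, -0.17412186773135085], [0.4573969130409594, -0.15963967925693767]] c [ 0.5141 -0.1652  0.137 ]
len,ang 0.11283130381330414 1.7524724689385038
an top [[0.6125015684759872, -0.09336595304366463], [0.6178720477245712, -0.33128852532119935], [0.41790846679826377, -0.33620220687214], [0.41179752122964336, -0.09328053803821461]] c [ 0.515  -0.2135  0.06  ]
len,ang 0.20034835937894035 0.6904124175125719
win t [[0.5511552727532099, 0.29484683216027585], [0.574747484988795, 0.21537653036192095], [0.41987359361966925, 0.16902089352810198], [0.39675969155448987, 0.24614787855907022]] c [0.4856 0.2313 0.05  ]
  len,wid,ang 0.16177374773519634 0.0817070550126814 17.08491531727927
rd t [[0.5585798894349099, 0.3139089020442832],
[... 419 characters left out ...]
4 0.05  ]
  len,wid,ang 0.1599650710666865 0.08690867299020526 16.771995694918292
rd s [[0.5561476660108775, 0.3020792641348815], [0.5881191692569705, 0.1981905450070598], [0.4110767191009423, 0.14124085066828596], [0.3801380796010282, 0.25414633377707674]] c [0.4839 0.2239 0.05  ]
  len,wid,ang 0.1841508250636941 0.11286874255493883 16.545322200737772
reagent [[0.5271756474356617, 0.010753687778403055], [0.5271756474356617, 0.010753687778403055], [0.5271756474356617, 0.010753687778403055], [0.5271756474356617, 0.010753687778403055]] c [0.5272 0.0108 0.1   ]
[[0.4684 0.0205 0.01  ]
 [0.3328 0.0113 0.01  ]]
[[-0.0003  0.391   0.9204]
 [-0.0007  0.9204 -0.391 ]
 [-1.     -0.0008 -0.    ]] 0.25
```

Estimates: bar centre (0.514, −0.161) at yaw about 1.5°, window centre (0.4855, 0.230) at yaw about 16.9°. I'll move above the carrier first, for a wrist look.

Request:
jog_arm([
  {"grip": 1,"tx": -0.01,"ty": -0.016,"tz": 0.016,"ax": -1},
  {"grip": 1,"tx": -0.02,"ty": -0.042,"tz": 0.043,"ax": -3},
  {"grip": 1,"tx": -0.03,"ty": -0.075,"tz": 0.077,"ax": -5},
  {"grip": 1,"tx": -0.04,"ty": -0.11,"tz": 0.113,"ax": -7},
  {"grip": 1,"tx": -0.053,"ty": -0.145,"tz": 0.149,"ax": -9},
  {"grip": 1,"tx": -0.053,"ty": -0.18,"tz": 0.185,"ax": -11},
  {"grip": 1,"tx": -0.053,"ty": -0.215,"tz": 0.221,"ax": -13},
  {"grip": 1,"tx": -0.053,"ty": -0.25,"tz": 0.257,"ax": -15},
  {"grip": 1,"tx": -0.053,"ty": -0.285,"tz": 0.293,"ax": -17},
  {"grip": 1,"tx": -0.053,"ty": -0.32,"tz": 0.329,"ax": -19},
])

```text
invalid input
```

```bash
cat > go.py <<'E'
import sys
from h import *
from plant import state
# target TCP x y z, jaw yaw deg (direction of tool y)
x,y,z,yaw=map(float,sys.argv[1:5])
s=state();q=s['ee_rot'];M=R.from_quat([q[1],q[2],q[3],q[0]]).as_matrix()
a=np.radians(yaw);Y=np.array([np.cos(a),np.sin(a),0]);X=np.array([0,0,-1.]);T=np.c_[X,Y,np.cross(X,Y)]
print('t',s['time_s'],'pos',s['position'].round(4),'yaw',np.degrees(np.arctan2(M[1,1],M[0,1])).round(2),'X',M[:,0].round(4),'w',s['width'],'F',s['wrist_force'].round(2))
print('shift mm',(M.T@(np.array([x,y,z])-s['position'])*1000).round(2),'rot deg',np.degrees(R.from_matrix(M.T@T).as_rotvec()).round(2))
E
python3 go.py .514 -.161 .28 91.5
```

```text
t 0.25 pos [0.2248 0.529  0.2271] yaw 66.98 X [-3.e-04 -7.e-04 -1.e+00] w 0.09422349001304997 F [-0.6   0.48 -1.37]
shift mm [ -52.53 -522.03  536.01] rot deg [-2.452e+01 -1.000e-02  4.000e-02]
```

Request:
jog_arm([
  {"grip": 1,"tx": -0.01,"ty": -0.016,"tz": 0.016,"ax": -1,"ay": 0,"az": 0},
  {"grip": 1,"tx": -0.02,"ty": -0.042,"tz": 0.043,"ax": -3,"ay": 0,"az": 0},
  {"grip": 1,"tx": -0.03,"ty": -0.075,"tz": 0.077,"ax": -5,"ay": 0,"az": 0},
  {"grip": 1,"tx": -0.04,"ty": -0.11,"tz": 0.113,"ax": -7,"ay": 0,"az": 0},
  {"grip": 1,"tx": -0.053,"ty": -0.145,"tz": 0.149,"ax": -9,"ay": 0,"az": 0},
  {"grip": 1,"tx": -0.053,"ty": -0.18,"tz": 0.185,"ax": -11,"ay": 0,"az": 0},
  {"grip": 1,"tx": -0.053,"ty": -0.215,"tz": 0.221,"ax": -13,"ay": 0,"az": 0},
  {"grip": 1,"tx": -0.053,"ty": -0.25,"tz": 0.257,"ax": -15,"ay": 0,"az": 0},
  {"grip": 1,"tx": -0.053,"ty": -0.285,"tz": 0.293,"ax": -17,"ay": 0,"az": 0},
  {"grip": 1,"tx": -0.053,"ty": -0.32,"tz": 0.329,"ax": -19,"ay": 0,"az": 0},
])

```text
time_s: 1.5
position: [0.4029, 0.1045, 0.2806]
ee_rot: [0.707, 0.025, 0.706, -0.024]
wrist_force: [0.6, 0.3, 0.1]
width: 0.0941
```

```bash
python3 go.py .514 -.161 .28 91.5
```

```text
t 1.5 pos [0.4029 0.1045 0.2806] yaw 86.05 X [ 7.e-04  3.e-04 -1.e+00] w 0.09410596111501458 F [0.6  0.3  0.09]
shift mm [   0.6  -257.22  129.16] rot deg [-5.45  0.04 -0.02]
```

Request:
jog_arm([
  {"grip": 1,"tx": 0,"ty": -0.04,"tz": 0.02,"ax": -1,"ay": 0,"az": 0},
  {"grip": 1,"tx": 0,"ty": -0.08,"tz": 0.04,"ax": -2,"ay": 0,"az": 0},
  {"grip": 1,"tx": 0,"ty": -0.12,"tz": 0.06,"ax": -3,"ay": 0,"az": 0},
  {"grip": 1,"tx": 0,"ty": -0.16,"tz": 0.08,"ax": -4,"ay": 0,"az": 0},
  {"grip": 1,"tx": 0,"ty": -0.2,"tz": 0.1,"ax": -5,"ay": 0,"az": 0},
  {"grip": 1,"tx": 0,"ty": -0.235,"tz": 0.118,"ax": -5.5,"ay": 0,"az": 0},
  {"grip": 1,"tx": 0,"ty": -0.257,"tz": 0.129,"ax": -5.5,"ay": 0,"az": 0},
  {"grip": 1,"tx": 0,"ty": -0.257,"tz": 0.129,"ax": -5.5,"ay": 0,"az": 0},
  {"grip": 1,"tx": 0,"ty": -0.257,"tz": 0.129,"ax": -5.5,"ay": 0,"az": 0},
])

```text
time_s: 2.62
position: [0.5126, -0.1581, 0.2804]
ee_rot: [0.707, -0.009, 0.707, 0.01]
wrist_force: [0.5, 1.4, -0.7]
width: 0.0937
```

```bash
python3 go.py .514 -.161 .28 91.5; python3 - <<'E'
from h import *
from plant import *
import pickle
s=state();c=capture('wrist');pickle.dump((s,c),open('w1.pkl','wb'))
cv2.imwrite('pics/w1.png',c['color'][:,:,::-1])
E
```

```text
t 2.625 pos [ 0.5126 -0.1581  0.2804] yaw 91.51 X [-7.0e-04  1.3e-03 -1.0e+00] w 0.09374284548309357 F [ 0.54  1.41 -0.75]
shift mm [ 0.39 -2.91  1.31] rot deg [ 0.01 -0.04 -0.08]
```

View pics/w1.png

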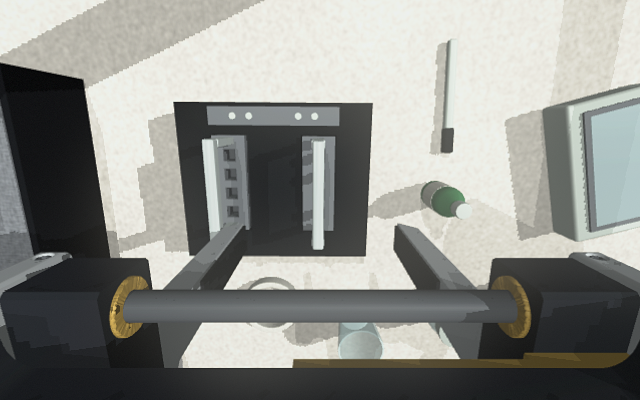

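The wrist view shows the target bar from about (318,141) to (317,248), centred on the jaws. I'll read it closer.

```bash
python3 - <<'E'
import cv2
t=cv2.imread('pics/w1.png')
cv2.imwrite('pics/w1c.png',cv2.resize(t[128:258,270:370],None,fx=4.5,fy=4.5,interpolation=cv2.INTER_CUBIC))
E
```

```text
(no output)
```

View pics/w1c.png

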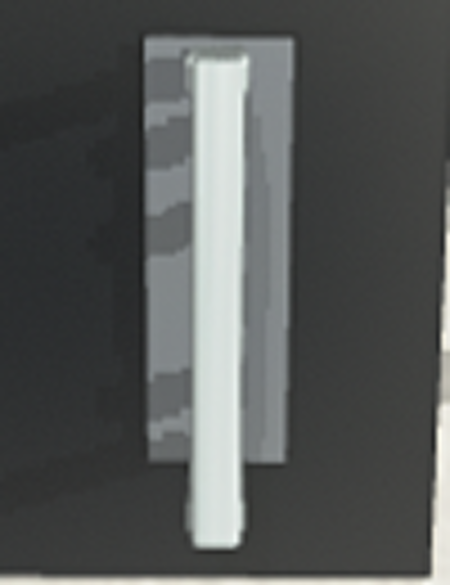

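```bash
python3 - <<'E'
from h import *
import pickle
s,c=pickle.load(open('w1.pkl','rb'));W=wristW(s,c)
b=onz(c,crop([(193,546),(241,546),(248,58),(193,58)],4.5,270,128),.137,W)
d=b[0]+b[1]-b[2]-b[3];print(b.round(4),b.mean(0),np.hypot(*d[:2])/2,np.degrees(np.arctan2(d[1],d[0])))
b=onz(c,crop([(150,462),(285,462),(295,38),(145,38)],4.5,270,128),.068,W)
d=b[0]+b[1]-b[2]-b[3];print(b.round(4),b.mean(0),np.hypot(*d[:2])/2,np.degrees(np.arctan2(d[1],d[0])))
# window from this view
E
```

```text
[[ 0.5726 -0.1638  0.137 ]
 [ 0.5723 -0.1523  0.137 ]
 [ 0.4573 -0.1542  0.137 ]
 [ 0.4576 -0.1662  0.137 ]] [ 0.51497356 -0.15912262  0.137     ] 0.1150163890798789 1.065310178938398
[[ 0.5764 -0.1777  0.068 ]
 [ 0.5754 -0.1386  0.068 ]
 [ 0.4549 -0.1404  0.068 ]
 [ 0.456  -0.1807  0.068 ]] [ 0.51568118 -0.15934253  0.068     ] 0.12048887054615424 1.133370412833701
```

```bash
python3 go.py .515 -.1593 .133 91.15
```

```text
t 2.675 pos [ 0.5126 -0.158   0.2806] yaw 91.54 X [-3.e-04  9.e-04 -1.e+00] w 0.09406881694520193 F [0.32 0.77 0.39]
shift mm [147.59  -1.54   2.37] rot deg [ 0.39 -0.02 -0.05]
```

Request:
jog_arm([
  {"grip": 1,"tx": 0.02,"ty": -0.0005,"tz": 0.0012,"ax": 0.4,"ay": 0,"az": 0},
  {"grip": 1,"tx": 0.05,"ty": -0.001,"tz": 0.0024,"ax": 0.4,"ay": 0,"az": 0},
  {"grip": 1,"tx": 0.08,"ty": -0.001,"tz": 0.0024,"ax": 0.4,"ay": 0,"az": 0},
  {"grip": 1,"tx": 0.1,"ty": -0.001,"tz": 0.0024,"ax": 0.4,"ay": 0,"az": 0},
  {"grip": 1,"tx": 0.1,"ty": -0.001,"tz": 0.0024,"ax": 0.4,"ay": 0,"az": 0},
  {"grip": 1,"tx": 0.1,"ty": -0.001,"tz": 0.0024,"ax": 0.4,"ay": 0,"az": 0},
])

```text
time_s: 3.42
position: [0.5161, -0.1598, 0.1816]
ee_rot: [0.708, -0.007, 0.706, 0.007]
wrist_force: [-0.5, -0.0, -0.7]
width: 0.0942
```

```bash
python3 go.py .515 -.1593 .133 91.15
```

```text
t 3.425 pos [ 0.5161 -0.1598  0.1816] yaw 91.13 X [ 1.6e-03 -5.0e-04 -1.0e+00] w 0.09418595914409934 F [-0.51 -0.04 -0.74]
shift mm [48.6   0.55 -1.12] rot deg [-0.02  0.09  0.03]
```

Request:
jog_arm([
  {"grip": 1,"tx": 0.015,"ty": 0.0003,"tz": -0.0008,"ax": 0,"ay": 0,"az": 0},
  {"grip": 1,"tx": 0.032,"ty": 0.0003,"tz": -0.0008,"ax": 0,"ay": 0,"az": 0},
  {"grip": 1,"tx": 0.044,"ty": 0.0003,"tz": -0.0008,"ax": 0,"ay": 0,"az": 0},
  {"grip": 1,"tx": 0.0485,"ty": 0.0003,"tz": -0.0008,"ax": 0,"ay": 0,"az": 0},
  {"grip": 1,"tx": 0.0485,"ty": 0.0003,"tz": -0.0008,"ax": 0,"ay": 0,"az": 0},
  {"grip": 1,"tx": 0.0485,"ty": 0.0003,"tz": -0.0008,"ax": 0,"ay": 0,"az": 0},
])

```text
time_s: 4.18
position: [0.5152, -0.1602, 0.1324]
ee_rot: [0.707, -0.007, 0.707, 0.007]
wrist_force: [-0.5, 0.7, -0.2]
width: 0.0941
```

```bash
python3 go.py .515 -.1593 .133 91.15;  python3 - <<'E'
from h import *
from plant import *
s=capture('side')['color'][:,:,::-1];w=capture('wrist')['color'][:,:,::-1]
o=np.vstack([cv2.resize(s[215:345,300:440],(560,300)),cv2.resize(w[100:,170:470],(300,300))[:,:300] if 0 else cv2.resize(w[100:],(560,263))])
cv2.imwrite('pics/g1.png',o)
E
```

```text
t 4.175 pos [ 0.5152 -0.1602  0.1324] yaw 91.08 X [ 1.e-03 -4.e-04 -1.e+00] w 0.0940569246548644 F [-0.51  0.71 -0.18]
shift mm [-0.58  0.9  -0.21] rot deg [-0.07  0.06  0.02]
```

View pics/g1.png

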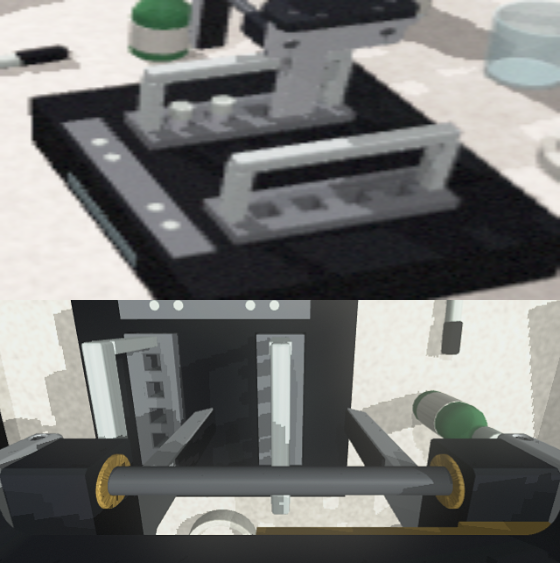

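The jaws straddle the bar at its middle and clear of the spare, so I'll close.

Request:
jog_arm([
  {"grip": 0,"tx": 0,"ty": 0.0005,"tz": 0,"ax": 0,"ay": 0,"az": 0},
  {"grip": -0.4,"tx": 0,"ty": 0.0005,"tz": 0,"ax": 0,"ay": 0,"az": 0},
  {"grip": -0.6,"tx": 0,"ty": 0.0005,"tz": 0,"ax": 0,"ay": 0,"az": 0},
  {"grip": -0.8,"tx": 0,"ty": 0.0005,"tz": 0,"ax": 0,"ay": 0,"az": 0},
  {"grip": -1,"tx": 0,"ty": 0.0005,"tz": 0,"ax": 0,"ay": 0,"az": 0},
  {"grip": -1,"tx": 0,"ty": 0.0005,"tz": 0,"ax": 0,"ay": 0,"az": 0},
  {"grip": -1,"tx": 0,"ty": 0.0005,"tz": 0,"ax": 0,"ay": 0,"az": 0},
  {"grip": -1,"tx": 0,"ty": 0.0005,"tz": 0,"ax": 0,"ay": 0,"az": 0},
])

```text
time_s: 5.28
position: [0.5148, -0.1595, 0.1319]
ee_rot: [0.707, -0.007, 0.707, 0.007]
wrist_force: [-0.4, 0.0, -0.3]
width: 0.0174
```

```bash
python3 go.py .515 -.1593 .133 91.15
```

```text
t 5.275 pos [ 0.5148 -0.1595  0.1319] yaw 91.08 X [ 1.e-04  1.e-04 -1.e+00] w 0.017355185385914615 F [-0.38  0.02 -0.27]
shift mm [-1.05  0.19  0.17] rot deg [-0.07  0.   -0.01]
```

Request:
jog_arm([
  {"grip": -1,"tx": 0,"ty": 0,"tz": 0,"ax": 0,"ay": 0,"az": 0},
  {"grip": -1,"tx": 0,"ty": 0,"tz": 0,"ax": 0,"ay": 0,"az": 0},
  {"grip": -1,"tx": 0,"ty": 0,"tz": 0,"ax": 0,"ay": 0,"az": 0},
  {"grip": -1,"tx": 0,"ty": 0,"tz": 0,"ax": 0,"ay": 0,"az": 0},
])

```text
time_s: 5.78
position: [0.5148, -0.1595, 0.1319]
ee_rot: [0.707, -0.007, 0.707, 0.007]
wrist_force: [0.8, -0.5, -0.3]
width: 0.0115
```

Request:
jog_arm([
  {"grip": -1,"tx": -0.001,"ty": 0,"tz": 0,"ax": 0,"ay": 0,"az": 0},
  {"grip": -1,"tx": -0.003,"ty": 0,"tz": 0,"ax": 0,"ay": 0,"az": 0},
  {"grip": -1,"tx": -0.006,"ty": 0,"tz": 0,"ax": 0,"ay": 0,"az": 0},
  {"grip": -1,"tx": -0.01,"ty": 0,"tz": 0,"ax": 0,"ay": 0,"az": 0},
  {"grip": -1,"tx": -0.014,"ty": 0,"tz": 0,"ax": 0,"ay": 0,"az": 0},
  {"grip": -1,"tx": -0.018,"ty": 0,"tz": 0,"ax": 0,"ay": 0,"az": 0},
  {"grip": -1,"tx": -0.022,"ty": 0,"tz": 0,"ax": 0,"ay": 0,"az": 0},
  {"grip": -1,"tx": -0.025,"ty": 0,"tz": 0,"ax": 0,"ay": 0,"az": 0},
  {"grip": -1,"tx": -0.027,"ty": 0,"tz": 0,"ax": 0,"ay": 0,"az": 0},
  {"grip": -1,"tx": -0.028,"ty": 0,"tz": 0,"ax": 0,"ay": 0,"az": 0},
])

```text
time_s: 7.02
position: [0.5148, -0.1595, 0.16]
ee_rot: [0.707, -0.007, 0.707, 0.007]
wrist_force: [0.3, 0.1, -1.5]
width: 0.0116
```

```bash
python3 go.py .515 -.1595 .257 91.08;  python3 - <<'E'
from h import *
from plant import *
s=capture('side')['color'][:,:,::-1];w=capture('wrist')['color'][:,:,::-1]
cv2.imwrite('pics/g2.png',np.vstack([cv2.resize(s[195:345,290:440],(560,300)),cv2.resize(w[100:],(560,263))]))
E
```

```text
t 7.025 pos [ 0.5148 -0.1595  0.16  ] yaw 91.08 X [ 0.e+00  1.e-04 -1.e+00] w 0.011604249890149586 F [ 0.26  0.06 -1.55]
shift mm [-9.695e+01  1.000e-02  2.000e-01] rot deg [-0.  0. -0.]
```

View pics/g2.png

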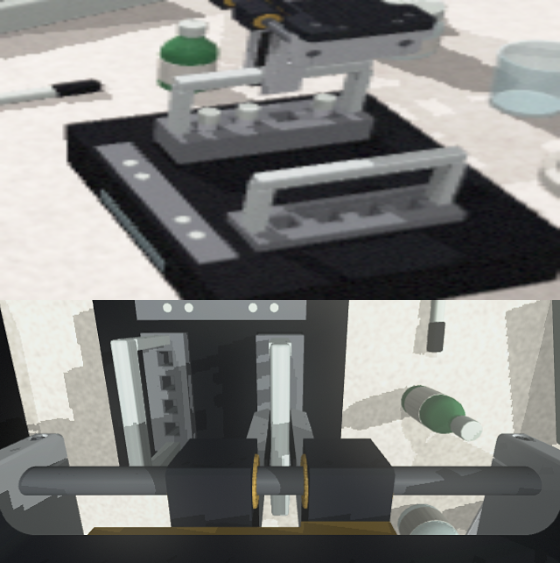

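The carrier is lifted out level with all three vials, and the spare hasn't moved. I'll keep going straight up.

Request:
jog_arm([
  {"grip": -1,"tx": -0.003,"ty": 0,"tz": 0,"ax": 0,"ay": 0,"az": 0},
  {"grip": -1,"tx": -0.01,"ty": 0,"tz": 0,"ax": 0,"ay": 0,"az": 0},
  {"grip": -1,"tx": -0.021,"ty": 0,"tz": 0,"ax": 0,"ay": 0,"az": 0},
  {"grip": -1,"tx": -0.034,"ty": 0,"tz": 0,"ax": 0,"ay": 0,"az": 0},
  {"grip": -1,"tx": -0.049,"ty": 0,"tz": 0,"ax": 0,"ay": 0,"az": 0},
  {"grip": -1,"tx": -0.064,"ty": 0,"tz": 0,"ax": 0,"ay": 0,"az": 0},
  {"grip": -1,"tx": -0.078,"ty": 0,"tz": 0,"ax": 0,"ay": 0,"az": 0},
  {"grip": -1,"tx": -0.088,"ty": 0,"tz": 0,"ax": 0,"ay": 0,"az": 0},
  {"grip": -1,"tx": -0.094,"ty": 0,"tz": 0,"ax": 0,"ay": 0,"az": 0},
  {"grip": -1,"tx": -0.097,"ty": 0,"tz": 0,"ax": 0,"ay": 0,"az": 0},
])

```text
time_s: 8.38
position: [0.5148, -0.1595, 0.2571]
ee_rot: [0.707, -0.007, 0.707, 0.007]
wrist_force: [0.3, -0.1, -2.9]
width: 0.0117
```

```bash
python3 go.py .4855 .230 .257 106.9
```

```text
t 8.375 pos [ 0.5148 -0.1595  0.2571] yaw 91.08 X [-1.e-04  1.e-04 -1.e+00] w 0.011689160503639268 F [ 0.28 -0.06 -2.89]
shift mm [ 1.700e-01  3.900e+02 -2.193e+01] rot deg [-1.582e+01 -0.000e+00 -1.000e-02]
```

Request:
jog_arm([
  {"grip": -1,"tx": 0,"ty": 0.002,"tz": 0,"ax": 0,"ay": 0,"az": 0},
  {"grip": -1,"tx": 0,"ty": 0.007,"tz": 0,"ax": -0.2,"ay": 0,"az": 0},
  {"grip": -1,"tx": 0,"ty": 0.015,"tz": -0.001,"ax": -0.6,"ay": 0,"az": 0},
  {"grip": -1,"tx": 0,"ty": 0.026,"tz": -0.0015,"ax": -1,"ay": 0,"az": 0},
  {"grip": -1,"tx": 0,"ty": 0.04,"tz": -0.002,"ax": -1.6,"ay": 0,"az": 0},
  {"grip": -1,"tx": 0,"ty": 0.057,"tz": -0.003,"ax": -2.3,"ay": 0,"az": 0},
  {"grip": -1,"tx": 0,"ty": 0.076,"tz": -0.004,"ax": -3.1,"ay": 0,"az": 0},
  {"grip": -1,"tx": 0,"ty": 0.096,"tz": -0.005,"ax": -3.9,"ay": 0,"az": 0},
  {"grip": -1,"tx": 0,"ty": 0.116,"tz": -0.006,"ax": -4.7,"ay": 0,"az": 0},
  {"grip": -1,"tx": 0,"ty": 0.136,"tz": -0.007,"ax": -5.5,"ay": 0,"az": 0},
])

```text
time_s: 9.62
position: [0.505, -0.022, 0.257]
ee_rot: [0.706, -0.041, 0.706, 0.041]
wrist_force: [-0.8, 0.4, -2.0]
width: 0.0118
```

```bash
python3 go.py .4855 .230 .257 106.9
```

```text
t 9.625 pos [ 0.505 -0.022  0.257] yaw 96.66 X [ 2.e-04  3.e-04 -1.e+00] w 0.01179943292537773 F [-0.82  0.43 -2.03]
shift mm [9.0000e-02 2.5258e+02 9.8300e+00] rot deg [-1.024e+01  1.000e-02 -1.000e-02]
```

Request:
jog_arm([
  {"grip": -1,"tx": 0,"ty": 0.02,"tz": 0.0008,"ax": -0.8,"ay": 0,"az": 0},
  {"grip": -1,"tx": 0,"ty": 0.042,"tz": 0.0017,"ax": -1.7,"ay": 0,"az": 0},
  {"grip": -1,"tx": 0,"ty": 0.066,"tz": 0.0026,"ax": -2.7,"ay": 0,"az": 0},
  {"grip": -1,"tx": 0,"ty": 0.09,"tz": 0.0035,"ax": -3.7,"ay": 0,"az": 0},
  {"grip": -1,"tx": 0,"ty": 0.114,"tz": 0.0045,"ax": -4.7,"ay": 0,"az": 0},
  {"grip": -1,"tx": 0,"ty": 0.137,"tz": 0.0054,"ax": -5.6,"ay": 0,"az": 0},
  {"grip": -1,"tx": 0,"ty": 0.158,"tz": 0.0062,"ax": -6.5,"ay": 0,"az": 0},
  {"grip": -1,"tx": 0,"ty": 0.176,"tz": 0.0069,"ax": -7.2,"ay": 0,"az": 0},
  {"grip": -1,"tx": 0,"ty": 0.192,"tz": 0.0075,"ax": -7.9,"ay": 0,"az": 0},
  {"grip": -1,"tx": 0,"ty": 0.206,"tz": 0.008,"ax": -8.4,"ay": 0,"az": 0},
])

```text
time_s: 10.88
position: [0.4895, 0.1829, 0.257]
ee_rot: [0.701, -0.092, 0.701, 0.092]
wrist_force: [-0.2, -0.7, -2.5]
width: 0.0114
```

```bash
python3 go.py .4855 .230 .246 106.9
```

```text
t 10.875 pos [0.4895 0.1829 0.257 ] yaw 105.03 X [ 1.e-04 -1.e-04 -1.e+00] w 0.011367433596466085 F [-0.2  -0.66 -2.47]
shift mm [10.97 46.55  8.39] rot deg [-1.87  0.    0.  ]
```

Request:
jog_arm([
  {"grip": -1,"tx": 0.001,"ty": 0.011,"tz": 0.002,"ax": -0.4,"ay": 0,"az": 0},
  {"grip": -1,"tx": 0.003,"ty": 0.021,"tz": 0.004,"ax": -0.8,"ay": 0,"az": 0},
  {"grip": -1,"tx": 0.006,"ty": 0.03,"tz": 0.0055,"ax": -1.2,"ay": 0,"az": 0},
  {"grip": -1,"tx": 0.009,"ty": 0.037,"tz": 0.0067,"ax": -1.5,"ay": 0,"az": 0},
  {"grip": -1,"tx": 0.011,"ty": 0.042,"tz": 0.0076,"ax": -1.7,"ay": 0,"az": 0},
  {"grip": -1,"tx": 0.0125,"ty": 0.045,"tz": 0.0081,"ax": -1.8,"ay": 0,"az": 0},
  {"grip": -1,"tx": 0.013,"ty": 0.0465,"tz": 0.0084,"ax": -1.9,"ay": 0,"az": 0},
  {"grip": -1,"tx": 0.013,"ty": 0.0465,"tz": 0.0084,"ax": -1.9,"ay": 0,"az": 0},
  {"grip": -1,"tx": 0.013,"ty": 0.0465,"tz": 0.0084,"ax": -1.9,"ay": 0,"az": 0},
])

```text
time_s: 12.0
position: [0.4858, 0.2288, 0.2441]
ee_rot: [0.7, -0.104, 0.699, 0.104]
wrist_force: [1.0, -0.3, -2.1]
width: 0.0121
```

```bash
python3 go.py .4855 .230 .2439 106.9; python3 - <<'E'
from h import *
from plant import *
import pickle
P={}
for n in ['wrist','top','side']:
    st=state();c=capture(n);P[n]=(st,c)
    cv2.imwrite(f'pics/{n}3.png',c['color'][:,:,::-1])
pickle.dump(P,open('p3.pkl','wb'))
w=P['wrist'][1]['color'][:,:,::-1];s=P['side'][1]['color'][:,:,::-1];t=P['top'][1]['color'][:,:,::-1]
cv2.imwrite('pics/s3c.png',cv2.resize(s[95:225,235:365],None,fx=4.5,fy=4.5,interpolation=cv2.INTER_CUBIC))
cv2.imwrite('pics/t3c.png',cv2.resize(t[150:260,200:310],None,fx=5,fy=5,interpolation=cv2.INTER_CUBIC))
E
```

```text
t 12.0 pos [0.4858 0.2288 0.2441] yaw 106.86 X [ 3.e-04 -0.e+00 -1.e+00] w 0.01205529612070728 F [ 1.01 -0.29 -2.12]
shift mm [0.18 1.23 0.07] rot deg [-0.04  0.01  0.01]
```

View pics/wrist3.png

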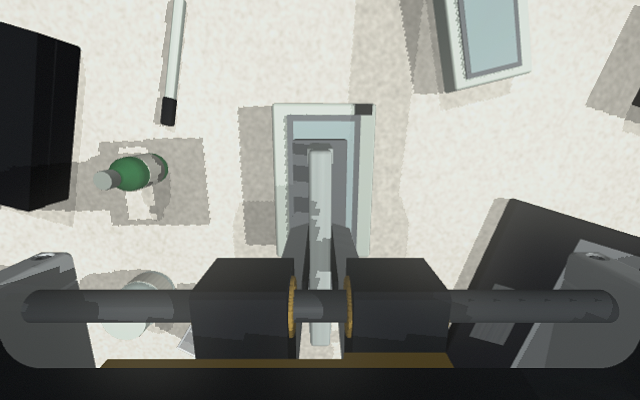

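View pics/s3c.png

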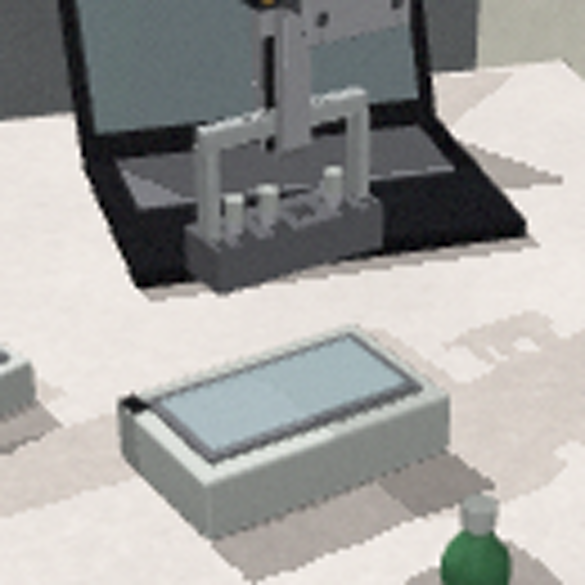

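View pics/t3c.png

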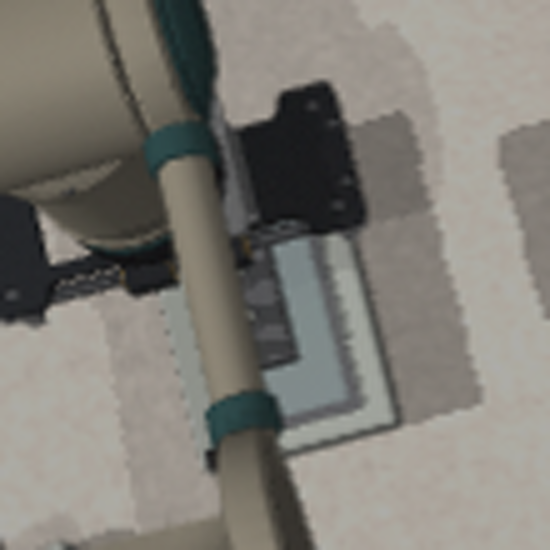

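```bash
python3 - <<'E'
from h import *
import pickle
P=pickle.load(open('p3.pkl','rb'))
st,c=P['wrist'];W=wristW(st,c)
o=c['color'][:,:,::-1].copy();s=P['side'][1]['color'][:,:,::-1].copy()
q=st['ee_rot'];M=R.from_quat([q[1],q[2],q[3],q[0]]).as_matrix()
A=np.c_[M[:,2],M[:,1],-M[:,0]]  # carrier x,y,z
org=st['position']-A[:,2]*.0939
def box(x0,x1,y0,y1,z0,z1): return [(x,y,z) for z in(z0,z1) for x,y in((x0,y0),(x1,y0),(x1,y1),(x0,y1))]
E=[(0,1),(1,2),(2,3),(3,0),(4,5),(5,6),(6,7),(7,4)]
g=4
def draw(img,c,W,f,ox,oy,x1,y1,fn):
    im=cv2.resize(img[oy:y1,ox:x1],None,fx=f,fy=f,interpolation=cv2.INTER_CUBIC)
    def poly(pts,col):
        p=(proj(c,pts,W)+.5-[ox,oy])*f-.5
        for a,b in E: cv2.line(im,tuple(int(round(v)) for v in p[a]),tuple(int(round(v)) for v in p[b]),col,1,cv2.LINE_AA)
    for b in (box(-.06,.06,-.02,.02,0,.03),box(-.058,.058,-.006,.006,.085,.099)):
        poly(np.array(b)@A.T+org,(0,0,255))
    a=np.radians(16.9);B=np.array([[np.cos(a),-np.sin(a),0],[np.sin(a),np.cos(a),0],[0,0,1]])
    for b in (box(-.095,.095,-.06,.06,0,.05),box(-.075,.075,-.035,.035,.05,.05)): poly(np.array(b)@B.T+[.4855,.230,0],(0,200,0))
    cv2.imwrite(fn,im)
draw(o,c,W,4,240,90,400,235,'pics/ow.png')
draw(s,P['side'][1],None,4.5,235,95,365,225,'pics/os.png')
E
```

```text
(no output)
```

View pics/ow.png

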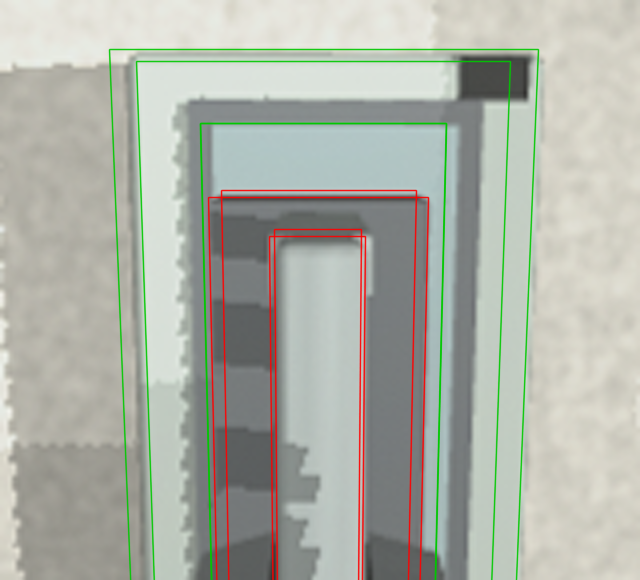

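View pics/os.png

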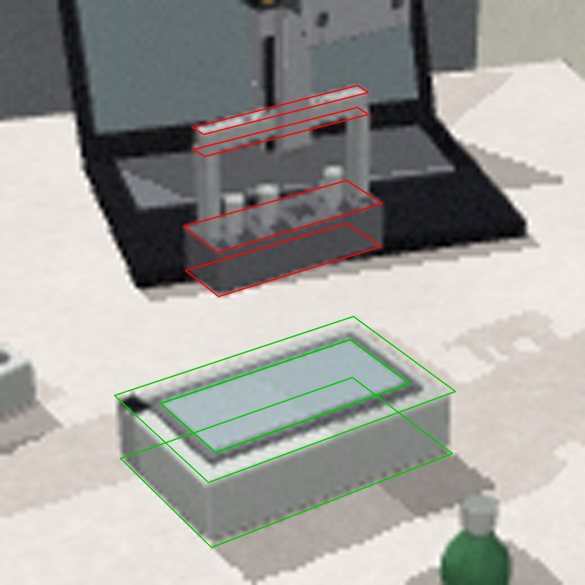

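The carrier overlay fits, so it is level. The reader looks about 2 mm off my model, so I'll refine its edges in the wrist picture.

```bash
python3 - <<'E'
from h import *
import pickle
P=pickle.load(open('p3.pkl','rb'));st,c=P['wrist'];W=wristW(st,c)
g=cv2.cvtColor(c['color'],cv2.COLOR_RGB2GRAY).astype(float)
for r in range(118,215,8):
    print(r,'L',g[r,270:298].astype(int).tolist(),'R',g[r,346:376].astype(int).tolist())
E
python3 - <<'E'
import cv2
o=cv2.imread('pics/wrist3.png')
cv2.imwrite('pics/w3z.png',cv2.resize(o[95:230,265:385],None,fx=4.4,fy=4.4,interpolation=cv2.INTER_NEAREST))
E
```

```text
118 L [177, 179, 144, 168, 212, 223, 223, 222, 223, 223, 223, 223, 225, 216, 180, 172, 157, 141, 138, 139, 138, 139, 139, 138, 138, 138, 139, 139] R [138, 140, 141, 140, 137, 128, 127, 127, 127, 127, 127, 127, 127, 125, 138, 194, 204, 202, 202, 202, 202, 201, 202, 202, 203, 203, 203, 203, 211, 185]
126 L [171, 173, 142, 160, 200, 222, 223, 223, 222, 222, 223, 222, 223, 225, 183, 170, 173, 145, 136, 137, 138, 137, 134, 183, 193, 191, 191, 191] R [191, 191, 190, 192, 187, 185, 186, 188, 160, 132, 126, 128, 126, 124, 155, 196, 203, 202, 202, 202, 202, 202, 201, 202, 202, 203, 203, 204, 203, 210]
134 L [173, 176, 144, 150, 189, 221, 223, 223, 223, 222, 222, 222, 223, 224, 215, 179, 172, 146, 136, 137, 136, 137, 134, 170, 189, 191, 190, 191] R [190, 190, 191, 185, 184, 184, 186, 188, 152, 128, 125, 126, 126, 122, 170, 199, 202, 201, 202, 201, 201, 201, 202, 202, 202, 202, 203, 204, 185, 204]
142 L [183, 183, 164, 148, 179, 218, 222, 222, 223, 222, 221, 222, 222, 222, 225, 184, 171, 148, 136, 135, 137, 138, 125, 118, 117, 123, 126, 125] R [121, 165, 183, 184, 183, 183, 184, 187, 141, 124, 
[... 2079 characters left out ...]
123, 121, 117, 188, 202, 199, 199, 200, 200, 200, 199, 200, 199, 199, 200, 203, 192, 205, 208, 205, 203]
206 L [152, 152, 151, 150, 150, 136, 161, 192, 198, 197, 197, 196, 197, 198, 200, 156, 141, 144, 140, 125, 120, 120, 122, 112, 97, 93, 93, 94] R [171, 181, 180, 179, 181, 183, 137, 121, 123, 123, 121, 133, 190, 200, 198, 198, 198, 198, 198, 199, 199, 199, 199, 200, 211, 184, 197, 206, 207, 204]
214 L [145, 148, 149, 147, 147, 129, 154, 182, 196, 196, 197, 197, 197, 197, 200, 154, 141, 143, 146, 125, 120, 121, 120, 121, 121, 120, 120, 121] R [173, 180, 179, 179, 181, 170, 131, 120, 122, 121, 119, 156, 194, 198, 198, 197, 198, 199, 198, 197, 198, 197, 199, 201, 201, 207, 209, 209, 208, 207]
```

View pics/w3z.png

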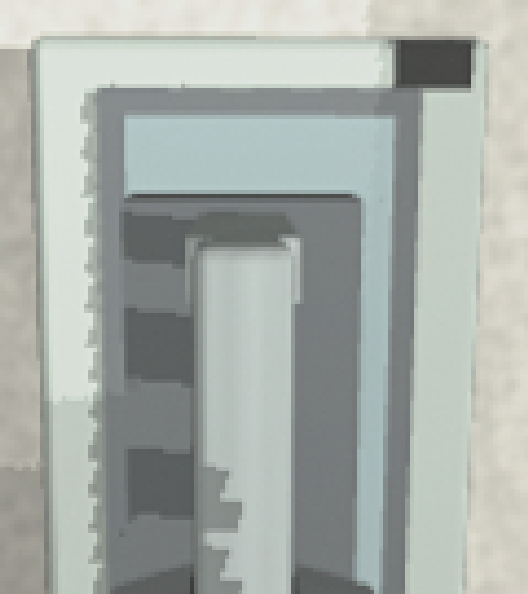

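```bash
python3 - <<'E'
from h import *
import pickle
P=pickle.load(open('p3.pkl','rb'));st,c=P['wrist'];W=wristW(st,c)
def ln(n,px,z=.05):
    p=onz(c,px,z,W)[:,:2];m=p.mean(0);v=np.linalg.svd(p-m)[2][0];v*=np.sign(v[0])
    a=np.degrees(np.arctan2(v[1],v[0]));u=np.radians(16.9);nrm=np.array([-np.sin(u),np.cos(u)])
    # lateral offset (along window y) from TCP at TCP's own x
    k=(st['position'][:2]-m);t=k@[np.cos(u),np.sin(u)]/(v@[np.cos(u),np.sin(u)])
    print(n,'ang',a.round(2),'lateral at TCP mm',((m+v*t-st['position'][:2])@nrm*1000).round(2))
ln('glass R',[(354,126),(353.3,142),(352.9,158),(352.2,174),(351.7,190),(351.1,206),(350.8,214)])
ln('frame R',[(360.6,118),(359.9,134),(359.1,150),(358.5,166),(358,182),(357.3,198),(356.7,214)])
ln('glass L',[(292.5,126),(292.8,134)])
ln('frame L',[(284,118),(284.7,134),(285.7,150),(286.2,166),(286.8,182)])
ln('reader L',[(272.8,118),(273.3,134),(273.8,150),(274.2,166),(275,182),(275.5,198),(276,214)])
ln('reader R',[(375,118),(374.2,134),(373.2,150),(372.6,166),(371.8,182),(371,198),(369.9,214)])
for nm,x,y in [('glass near',(292.5,354),121.5)]:
    p=onz(c,[(v,y) for v in x],.05,W);m=p.mean(0)-st['position'];u=np.radians(16.9);print(nm,p,m[:2]@[np.cos(u),np.sin(u)]*1000,'lat',m[:2]@[-np.sin(u),np.cos(u)]*1000)
p=onz(c,[(323,104.5)],.05,W);print('reader near',(p[0]-st['position'])[:2]@[np.cos(u),np.sin(u)])
p=onz(c,[(318,115)],.05,W);print('frame near',(p[0]-st['position'])[:2]@[np.cos(u),np.sin(u)])
# bar and block
ln('block L',[(292.7,145),(293.3,200)],.18);
ln('block R',[(347,145),(345.6,215)],.18)
p=onz(c,[(319,149)],.249,W);print('bar end',(p[0]-st['position'])[:2]@[np.cos(u),np.sin(u)],(p[0]-st['position'])[:2]@[-np.sin(u),np.cos(u)])
E
```

```text
glass R ang 16.35 lateral at TCP mm 38.84
frame R ang 16.38 lateral at TCP mm 45.98
glass L ang 17.85 lateral at TCP mm -29.5
frame L ang 17.88 lateral at TCP mm -38.68
reader L ang 16.75 lateral at TCP mm -53.05
reader R ang 16.36 lateral at TCP mm 62.4
glass near [[0.42410609 0.17815812 0.05      ]
 [0.40378856 0.24507705 0.05      ]] -73.73423931707417 lat 4.4411689625712825
reader near -0.09220007075392846
frame near -0.08085454597910358
block L ang 16.28 lateral at TCP mm -19.89
block R ang 16.98 lateral at TCP mm 20.43
bar end -0.05785861366790341 8.348799528836451e-05
```

The wrist fit puts the window centre about 3–4 mm further along tool y, and the top and side views say 1–2.5 mm. I'll shift 3 mm and then hold.

Request:
jog_arm([
  {"grip": -1,"tx": 0,"ty": 0.001,"tz": 0.0002,"ax": 0,"ay": 0,"az": 0},
  {"grip": -1,"tx": 0,"ty": 0.002,"tz": 0.0004,"ax": 0,"ay": 0,"az": 0},
  {"grip": -1,"tx": 0,"ty": 0.003,"tz": 0.0005,"ax": 0,"ay": 0,"az": 0},
  {"grip": -1,"tx": 0,"ty": 0.003,"tz": 0.0005,"ax": 0,"ay": 0,"az": 0},
  {"grip": -1,"tx": 0,"ty": 0.003,"tz": 0.0005,"ax": 0,"ay": 0,"az": 0},
  {"grip": -1,"tx": 0,"ty": 0.003,"tz": 0.0005,"ax": 0,"ay": 0,"az": 0},
  {"grip": -1,"tx": 0,"ty": 0.003,"tz": 0.0005,"ax": 0,"ay": 0,"az": 0},
  {"grip": -1,"tx": 0,"ty": 0.003,"tz": 0.0005,"ax": 0,"ay": 0,"az": 0},
])

```text
time_s: 13.15
position: [0.4853, 0.232, 0.244]
ee_rot: [0.699, -0.104, 0.699, 0.104]
wrist_force: [-0.0, -0.9, -2.6]
width: 0.0118
```

```bash
python3 go.py .4855 .2318 .2439 106.8
```

```text
t 13.15 pos [0.4853 0.232  0.244 ] yaw 106.88 X [ 1.e-04  1.e-04 -1.e+00] w 0.011784558734373727 F [-0.03 -0.92 -2.57]
shift mm [ 0.08 -0.22  0.09] rot deg [ 0.08  0.01 -0.  ]
```

It's on target, so I'll hold for well over 3 s.

Request:
jog_arm([
  {"grip": -1,"tx": 0,"ty": 0,"tz": 0,"ax": 0,"ay": 0,"az": 0},
  {"grip": -1,"tx": 0,"ty": 0,"tz": 0,"ax": 0,"ay": 0,"az": 0},
  {"grip": -1,"tx": 0,"ty": 0,"tz": 0,"ax": 0,"ay": 0,"az": 0},
  {"grip": -1,"tx": 0,"ty": 0,"tz": 0,"ax": 0,"ay": 0,"az": 0},
  {"grip": -1,"tx": 0,"ty": 0,"tz": 0,"ax": 0,"ay": 0,"az": 0},
  {"grip": -1,"tx": 0,"ty": 0,"tz": 0,"ax": 0,"ay": 0,"az": 0},
  {"grip": -1,"tx": 0,"ty": 0,"tz": 0,"ax": 0,"ay": 0,"az": 0},
  {"grip": -1,"tx": 0,"ty": 0,"tz": 0,"ax": 0,"ay": 0,"az": 0},
  {"grip": -1,"tx": 0,"ty": 0,"tz": 0,"ax": 0,"ay": 0,"az": 0},
  {"grip": -1,"tx": 0,"ty": 0,"tz": 0,"ax": 0,"ay": 0,"az": 0},
])

```text
time_s: 14.4
position: [0.4853, 0.232, 0.244]
ee_rot: [0.699, -0.104, 0.699, 0.104]
wrist_force: [0.7, 1.1, -2.2]
width: 0.0117
```

Request:
jog_arm([
  {"grip": -1,"tx": 0,"ty": 0,"tz": 0,"ax": 0,"ay": 0,"az": 0},
  {"grip": -1,"tx": 0,"ty": 0,"tz": 0,"ax": 0,"ay": 0,"az": 0},
  {"grip": -1,"tx": 0,"ty": 0,"tz": 0,"ax": 0,"ay": 0,"az": 0},
  {"grip": -1,"tx": 0,"ty": 0,"tz": 0,"ax": 0,"ay": 0,"az": 0},
  {"grip": -1,"tx": 0,"ty": 0,"tz": 0,"ax": 0,"ay": 0,"az": 0},
  {"grip": -1,"tx": 0,"ty": 0,"tz": 0,"ax": 0,"ay": 0,"az": 0},
  {"grip": -1,"tx": 0,"ty": 0,"tz": 0,"ax": 0,"ay": 0,"az": 0},
  {"grip": -1,"tx": 0,"ty": 0,"tz": 0,"ax": 0,"ay": 0,"az": 0},
  {"grip": -1,"tx": 0,"ty": 0,"tz": 0,"ax": 0,"ay": 0,"az": 0},
  {"grip": -1,"tx": 0,"ty": 0,"tz": 0,"ax": 0,"ay": 0,"az": 0},
])

```text
time_s: 15.65
position: [0.4853, 0.232, 0.244]
ee_rot: [0.699, -0.104, 0.699, 0.104]
wrist_force: [-0.2, 0.0, -2.1]
width: 0.0115
```

Request:
jog_arm([
  {"grip": -1,"tx": 0,"ty": 0,"tz": 0,"ax": 0,"ay": 0,"az": 0},
  {"grip": -1,"tx": 0,"ty": 0,"tz": 0,"ax": 0,"ay": 0,"az": 0},
  {"grip": -1,"tx": 0,"ty": 0,"tz": 0,"ax": 0,"ay": 0,"az": 0},
  {"grip": -1,"tx": 0,"ty": 0,"tz": 0,"ax": 0,"ay": 0,"az": 0},
  {"grip": -1,"tx": 0,"ty": 0,"tz": 0,"ax": 0,"ay": 0,"az": 0},
  {"grip": -1,"tx": 0,"ty": 0,"tz": 0,"ax": 0,"ay": 0,"az": 0},
  {"grip": -1,"tx": 0,"ty": 0,"tz": 0,"ax": 0,"ay": 0,"az": 0},
  {"grip": -1,"tx": 0,"ty": 0,"tz": 0,"ax": 0,"ay": 0,"az": 0},
  {"grip": -1,"tx": 0,"ty": 0,"tz": 0,"ax": 0,"ay": 0,"az": 0},
  {"grip": -1,"tx": 0,"ty": 0,"tz": 0,"ax": 0,"ay": 0,"az": 0},
])

```text
time_s: 16.9
position: [0.4853, 0.232, 0.244]
ee_rot: [0.699, -0.104, 0.699, 0.104]
wrist_force: [0.1, -0.1, -2.4]
width: 0.0116
```

```bash
python3 go.py .4855 .2318 .2439 106.8; python3 - <<'E'
from h import *
from plant import *
s=capture('side')['color'][:,:,::-1]
cv2.imwrite('pics/s4.png',s)
cv2.imwrite('pics/s4c.png',cv2.resize(s[95:225,235:365],None,fx=4.5,fy=4.5,interpolation=cv2.INTER_CUBIC))
E
```

```text
t 16.9 pos [0.4853 0.232  0.244 ] yaw 106.88 X [ 1.e-04  1.e-04 -1.e+00] w 0.011633510398647282 F [ 0.06 -0.1  -2.42]
shift mm [ 0.1  -0.23  0.11] rot deg [ 0.08  0.01 -0.  ]
```

View pics/s4c.png

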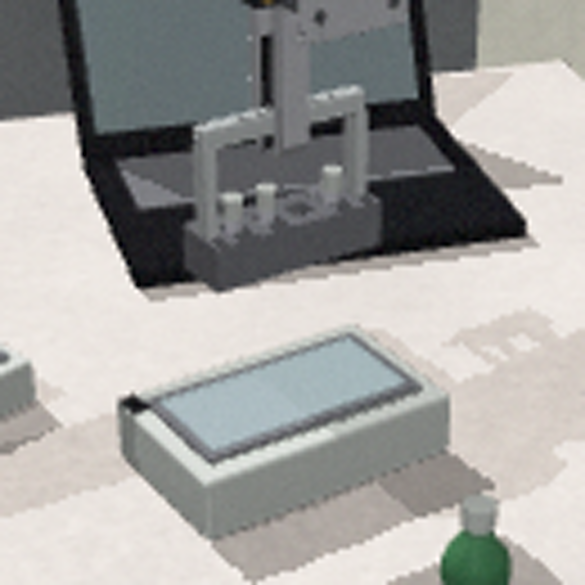

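View pics/s4.png

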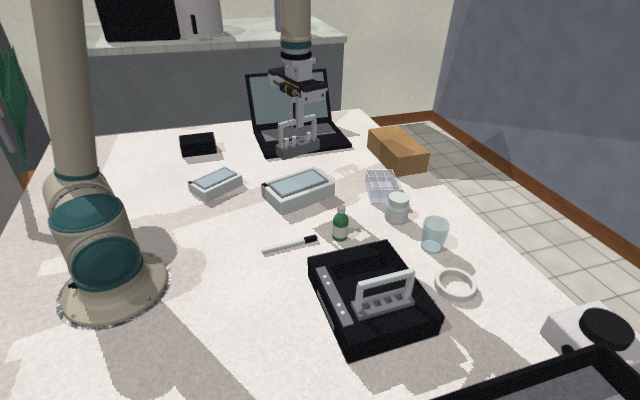

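The carrier hangs level and still over the reader with its three vials. The spare and all the other items are where they were.

```bash
python3 -c "
from plant import *
print(job_done())"
```

```text
the job is handed in; nothing more can be done
None
```

The carrier with the three vials is held in the air over the large reader's window, still gripped, and the job is handed in at about 17 s. I gripped it at the middle of its handle bar, lifted it straight up out of the analyser and carried it across without setting it down.

**Last checks:**
- **Position:** the tool read (0.4853, 0.232, 0.244) and did not move for 3.75 s, with the opening on the bar about 11.6 mm. By my arithmetic that puts the underside about 10 cm above the glass.
- **Level and contents:** the side view showed the carrier level, all three vials in it, and the spare and bystanders where they were.
- **Alignment:** the carrier's long side is at 16.9°; my readings of the window's direction ranged from about 16.4° to 17.9°, most of them 16.4–17.1°.

**Disagreement:** the cameras differed by a few millimetres on the window's centre across its width. Relative to my position before the last correction, the wrist view put it about 3.7–4.7 mm further on, and the top and side views 0.6–2.4 mm. I moved 3 mm as a compromise, so the carrier may be 1–2 mm off centre in that direction.

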